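# Load a bobbin on the winder slide and index it

## Robot

A 6-joint arm with a two-finger parallel gripper is mounted at the origin on a cart in front of the work surface, level with it; the furniture and walls round the work are solid. World frame = base frame: x ahead of the robot, y to its left, z up, the work surface at z = 0. Lengths are in m, angles in rad, forces in N, time in s.
With the tool pointing down it reaches from about 0.325 to 0.775 m from the base axis. Payload 5.5 kg.
Tool frame: the origin (TCP) lies at the very end of the fingers, on their centre line; the grasp point (between the pads) lies 19 mm behind it; z points along the fingers, y is the line along which they close (so a half turn about z gives the same grasp; the last joint's range is limited). The gripper opens to 88 mm and grips with 3 to 60 N. Pads are 20 mm wide; open, the fingers measure 115 mm over their backs; the gripper's body (75 mm by 178 mm) begins 61 mm behind the grasp point.
Start: joints at [1.274, 0.091, 1.231, -0, 1.82, -0.057], TCP at [0.143, 0.583, 0.223] pointing down, gripper open.
Joint ranges: [-2.87, 2.87], [-0.86, 2.18], [0.17, 2.46], [-1.51, 4.65], [0.06, 2.69], [-2.65, 2.65]. Speed limits (rad/s): [2.57, 2.57, 3.01, 3.14, 3.14, 3.14].

## Interface

Orientations are given as a unit quaternion [w, x, y, z].
In Python, from plant import status, cams, finish_job gives the robot as it stands.
- The arm moves only by the tool move_arm, never from a script. Its argument "plan" is one flat list of numbers, 7 for each row, row after row: the turn, a rotation vector about the tool's x, y, z in rad, then the shift along the tool's x, y, z in cm, then the opening, from 0 (shut) to 1 (fully open). In form: [ax, ay, az, tx, ty, tz, gripper, ax, ay, az, tx, ty, tz, gripper, ...]. A call has 1 to 20 rows; each row is the pose to reach, as a shift and turn from the pose commanded when the call began, along the tool's axes at that moment; what a row does not reach only later rows make up. A row lasts 1/10 s, in which the tool goes at most 50 mm and 8.59 degrees, less where a joint would pass 70% of its speed; a pose out of reach is approached as far as the arm can. A call with a gripper value outside its range is refused whole. The fingers move at their own pace and stop on an object; "grip_force" is the grip in N (left out, the last holds). Time passes only in rows, so rows that repeat a pose let the fingers close. It gives the time, the measured TCP pose, the force, the opening and the grip force at its end, in the units of the state.
- status.state(): the state, without advancing time (a new reading comes with each control period).
- cams.snapshot(name): name is "scene" or "side" or "wrist"; returns a dict with "image" (400x640x3 uint8, red, green, blue), "camera_matrix" (3x3 intrinsics, pixels), "extrinsics" (4x4, takes a point from world to camera coordinates). Camera axes: x right, y up, looking along -z (the intrinsics and any distortion apply to the point x, -y, -z); pixel columns grow to the right and rows downward; lengths in m; the calibration is good to about 2 mm. A picture is of the moment at which its call begins. There is no depth.
- finish_job(): hands the job in; it is judged then, once.
The state is a dict: "clock": time; "joint_positions": joint angles; "qvel": joint speeds; "joint_torque": joint torques, N m; "eef_pos": TCP position; "eef_rot": TCP orientation; "wrist_force": force on the tool from outside, world axes, zero at the start; "wrist_torque": the same for the moment, N m; "width": finger opening in m; "finger_force": force on a finger pad.
Only numpy, scipy, OpenCV 4.12 (cv2) and the standard library are available. Lean on these libraries where they do the work, as an engineer would, in place of code of your own. Each camera call takes 0.05 s, during which the arm holds its last target. There are 200 camera calls.

## Task

Stand the wooden bobbin on the upright spindle of the slide's carriage, flange down and fully home on its seat, and let go of it while the carriage is still near its left (loading) end. Then grip the carriage's black handle post and slide the carriage to the right along the rail until its spring ball clicks into the notch of the station block; do not run on past the notch. Finish holding the handle post there, with the carriage still and the ball in the notch, and do not disturb the weight, the loupe or the tin.

Things in the scene. Friction and masses are not known exactly. Their poses are not given: they have to be found in the camera images.
- spool_center (a point): centre (half-way up) of the wooden bobbin, a loose tube standing upright on the table: 40 mm outside diameter, 60 mm tall, with one flange 60 mm in diameter and 5 mm thick at its foot, straight 18 mm bore right through; z axis points up along the bore. Weighs 70 to 130 g. It starts on one side of the slide, left or right
- seat (a point): point on the carriage where the spindle leaves its round seat (56 mm diameter, 44 mm above the table). The steel spindle stands upright here, 15 mm in diameter, 50 mm tall, its top 12 mm tapering to 6 mm. With the bobbin fully home its centre is 30 mm above this point. Axes: y along the rail to the left (loading) end, x across the rail away from the handle, z up
- handle_grip (a point): grip point on the axis of the carriage's round black handle post, 18 mm diameter, upright, 15 mm below its top; the post top is 118 mm above the table, and the free post is 76 mm long. It stands 75 mm in front (-x of the carriage) of the spindle. Same axes as seat
- plunger (a point): point on the carriage directly under the detent plunger (a small upright steel tube with a 10 mm ball at its foot, on the side of the carriage away from the handle), at the height of the station block's top. Same axes as seat
- notch (a point): centre of the notch (8 mm wide, 2 mm deep) in the top of the station block: a steel block 60 mm long fixed beside the rail, on the side away from the handle, with a pointed upright fin behind the notch. 10 mm ramps at its ends rise to a flat with the notch amid. Axes: y along the rail to the left end, x across. The ball is in when plunger and notch have the same y in this frame
- weight: bystander: round metal book weight with a knob, 47 mm diameter, 41 mm tall, origin under its centre; stands at the other side of the slide from the bobbin
- loupe: bystander: black stand loupe, 42 mm diameter, 34 mm tall, origin under its centre
- tin: bystander: round flat green tin, 64 mm diameter, 23 mm tall, origin under its centre
- carriage: the carriage that slides on the rail, carrying spindle, handle post and plunger; origin on the table plane under the spindle; axes as seat. It starts 0 to 30 mm from the left end of its 220 mm travel, the notch lies 120 to 190 mm from that end. Rubbing friction about 2 N; the ball resists by 1 to 2 N more on the ramp and takes about 5 N to leave the notch
There are look-alikes about, which are no part of the job. Leave any purple, red or yellow look-alike of the part that bears spool_center alone.

How it is judged:
On the way:
1. the bobbin stands fully home on the spindle's seat and is let go, with the carriage still near its left end (horizontal distance between spool_center and seat below 0.005 m and z of spool_center in the frame of seat below 0.033 m and angle between spool_center's own z axis and vertical below 0.07 rad and contact force between the fingers and spool below 0.1 N and y of plunger in the frame of notch above 0.05 m), for 0.2 s.
At the end, for the whole second after the job is handed in: Through the last second the fingers press the handle post with over 2 N, the carriage rests with its plunger within 2 mm of the notch along the rail, and the bobbin stands untouched by the arm on its spindle: within 5 mm of its axis, upright to 0.07 rad, at most 3 mm above the seat (horizontal distance between spool_center and seat below 0.005 m and z of spool_center in the frame of seat below 0.033 m and angle between spool_center's own z axis and vertical below 0.07 rad and contact force between the arm and spool below 0.1 N and y of plunger in the frame of notch between -0.002 and 0.002 m and linear speed of carriage below 0.005 m/s and contact force between the fingers and carriage above 2 N and horizontal distance between the grasp point and handle_grip below 0.025 m); the arm keeps its last pose, push and grip.
It fails at once if the carriage runs more than 15 mm past the notch (y of plunger in the frame of notch below -0.015 m).
It fails at once if the weight, the loupe or the tin is shifted by more than 30 mm (distance of any of weight, loupe, tin from where it was at the start of the episode above 0.03 m).
It also fails if it takes over 58 s, if anything falls off the work surface, if the arm or the gripper's body presses on something with over 40 N, if the wrist force passes 120 N, or if a joint passes its speed limit or range.

## Working session

There is one attempt and no reset: what is moved stays moved. The work goes in short steps, Python scripts to look and compute and a tool call to move; the robot and the scene stay as the last step left them, time stands still between calls to the robot, and variables do not carry over. Pictures are saved under pics/ and viewed, at most 10 in all, crops included, and the job is handed in when it is done.

Besides the shell and the picture viewer there is one more tool, called after ">>>" by a JSON object that holds its "name" and its "arguments". move_arm: Moves the arm, as the interface text tells. Its arguments: {"type":"object","properties":{"plan":{"type":"array"},"grip_force":{"type":"number"}},"required":["plan"]}

```bash
mkdir -p pics; ls; cat > h.py <<'E'
import numpy as np, cv2
from plant import status, cams, finish_job
def snap(n,f=None):
    d=cams.snapshot(n)
    if f: cv2.imwrite('pics/'+f,d['image'][:,:,::-1])
    np.savez('pics/%s.npz'%n,K=d['camera_matrix'],E=d['extrinsics'],im=d['image'])
    return d
def px2w(n,u,v,z):
    d=np.load('pics/%s.npz'%n);K,E=d['K'],d['E']
    r=np.linalg.inv(K)@[u,v,1]; r=E[:3,:3].T@(r*[1,-1,-1]); c=-E[:3,:3].T@E[:3,3]
    return c+r*(z-c[2])/r[2]
def w2px(n,p):
    d=np.load('pics/%s.npz'%n);K,E=d['K'],d['E']
    q=E[:3,:3]@p+E[:3,3]; q=K@(q*[1,-1,-1]); return q[:2]/q[2]
E
python3 - <<'E'
from h import *
for n in('scene','side'):
    d=snap(n,n+'0.png');E=d['extrinsics'];print(n,-E[:3,:3].T@E[:3,3],d['camera_matrix'].ravel(),d.keys())
a=cv2.imread('pics/scene0.png');b=cv2.imread('pics/side0.png')
s=status.state();print(s)
E
```

```text
pics
scene [-0.24594036 -0.54817186  1.18716517] [402.03479266   0.         321.24432124   0.         402.03479266
 199.47897779   0.           0.           1.        ] dict_keys(['image', 'camera_matrix', 'extrinsics'])
side [0.39332862 1.08153684 0.83285935] [379.16245902   0.         324.74291966   0.         379.16245902
 205.09796276   0.           0.           1.        ] dict_keys(['image', 'camera_matrix', 'extrinsics'])
{'clock': 0.1, 'joint_positions': array([ 1.27429178e+00,  9.17671403e-02,  1.23172266e+00, -9.48736077e-06,
        1.81984154e+00, -5.66821267e-02]), 'qvel': array([ 1.01159129e-03, -4.77585231e-04, -4.49832881e-03, -6.14374597e-05,
        6.47915030e-04,  4.40233012e-04]), 'joint_torque': array([ 2.65191542e-03, -4.47857630e+01, -4.07571495e+01,  7.01190694e-02,
        2.83342274e-02, -1.38905639e-04]), 'eef_pos': array([0.14243341, 0.58257054, 0.22165398]), 'eef_rot': array([-1.48196478e-04,  1.19625166e-01,  9.92818747e-01, -8.56629633e-04]), 'wrist_force': array([ 0.28321617, -0.41763904, -0.50163023]), 'wrist_torque': array([-0.01211973, -0.01319264, -0.02535051]), 'finger_force': 0.0, 'width': 0.08780172480950375}
```

View pics/scene0.png

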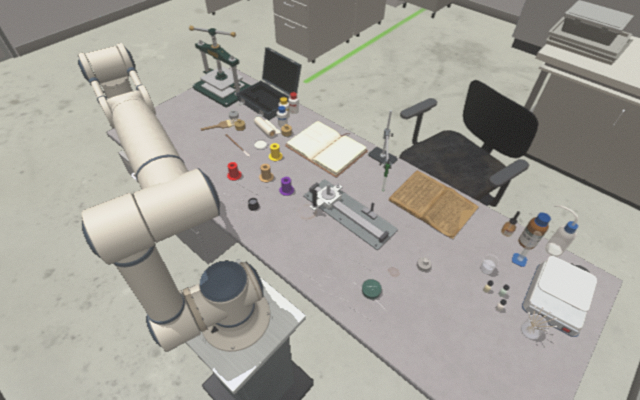

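View pics/side0.png

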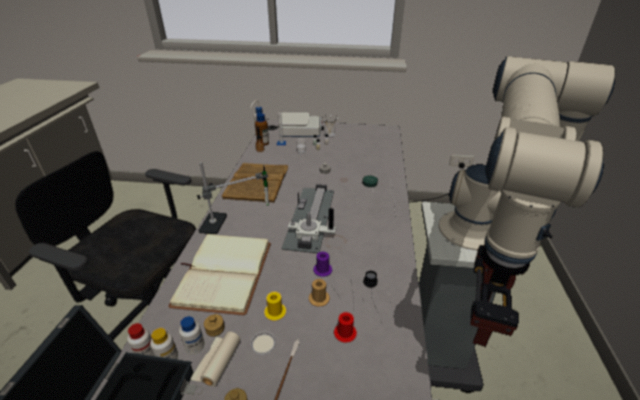

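The candidate bobbins in the scene view are red (233,171), yellow (275,152), purple (287,186) and wood-brown (266,172). The brown one at (266,172), side view (319,291), fits "wooden"; the other three are look-alikes. The loupe is at (253,204), the tin at (371,288), the weight at (424,264) and the slide around (350,212). I'll confirm with an enlarged crop.

```bash
python3 - <<'E'
from h import *
a=cv2.imread('pics/scene0.png')[140:260,210:410];b=cv2.imread('pics/side0.png')[170:350,250:400]
cv2.imwrite('pics/c1.png',cv2.resize(a,None,fx=4,fy=4,interpolation=cv2.INTER_CUBIC)); cv2.imwrite('pics/c2.png',cv2.resize(b,(500,600),interpolation=cv2.INTER_CUBIC))
E
```

```text
(no output)
```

View pics/c1.png

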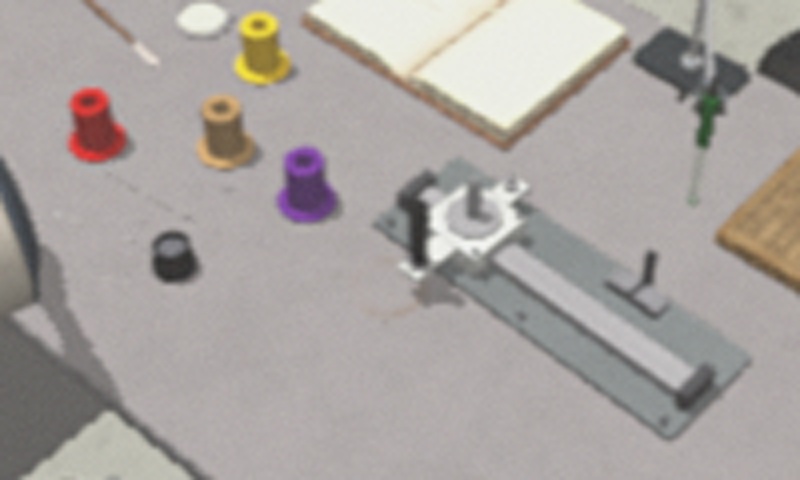

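View pics/c2.png

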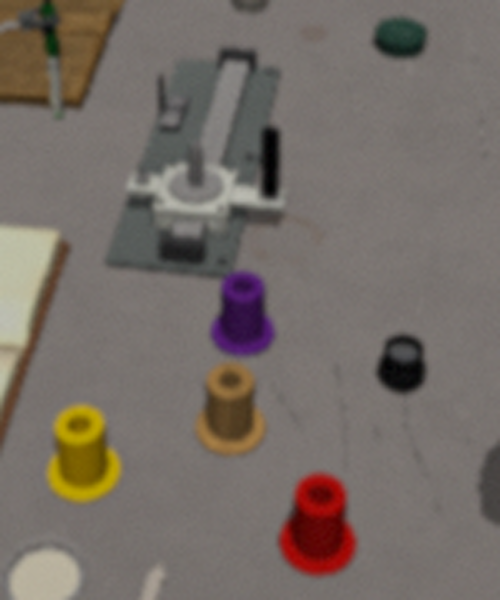

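The crop shows the wooden bobbin at c1 (222,103) top and c2 (231,379) top. The purple, red and yellow ones stay clear. Next I triangulate.

```bash
python3 - <<'E'
from h import *
A=lambda u,v:(210+u/4,140+v/4)
B=lambda u,v:(250+u*.3,170+v*.3)
for n,a,b,z in [('bobtop',(222,103),(231,379),.06),('handletop',(417,195),(270,130),.118),('spindtop',(475,187),(196,147),.094),('seat',(474,217),(196,187),.044),('purpletop',(305,157),(243,286),.06),('redtop',(90,100),(321,494),.06),('loupe',(174,243),(404,350),.034),('fintop',(650,255),(162,78),.06)]:
    print(n,px2w('scene',*A(*a),z).round(4),px2w('side',*B(*b),z).round(4))
for p in [(458,158),(750,358),(672,438),(375,225)]: print(px2w('scene',*A(*p),0).round(4))
for p in [(180,60),(280,70),(230,272),(107,263)]: print(px2w('side',*B(*p),0).round(4))
E
```

```text
bobtop [0.4882 0.3651 0.06  ] [0.4816 0.3686 0.06  ]
handletop [0.4849 0.1018 0.118 ] [0.4768 0.0995 0.118 ]
spindtop [0.5445 0.083  0.094 ] [0.5486 0.1034 0.094 ]
seat [0.5503 0.0874 0.044 ] [0.5495 0.1034 0.044 ]
purpletop [0.4897 0.2512 0.06  ] [0.4845 0.2577 0.06  ]
redtop [0.4036 0.4662 0.06  ] [0.4011 0.4743 0.06  ]
loupe [0.344  0.2834 0.034 ] [0.3396 0.2936 0.034 ]
fintop [ 0.6112 -0.0731  0.06  ] [ 0.6114 -0.063   0.06  ]
[0.6316 0.1763 0.    ]
[ 0.6173 -0.1905  0.    ]
[ 0.4979 -0.1882  0.    ]
[0.5082 0.1778 0.    ]
[ 0.6132 -0.1934  0.    ]
[ 0.4906 -0.1862  0.    ]
[0.5063 0.1756 0.    ]
[0.6273 0.1771 0.    ]
```

>>> {"name": "move_arm", "arguments": {"plan": [0,0,-0.05,-4,-1.3,0.2,1,0,0,-0.1,-8,-2.7,0.4,1,0,0,-0.15,-12,-4,0.7,1,0,0,-0.207,-16,-5.3,0.9,1,0,0,-0.207,-20,-6.7,1.1,1,0,0,-0.207,-24,-8,1.3,1,0,0,-0.207,-28,-9.3,1.5,1,0,0,-0.207,-32,-10.7,1.7,1,0,0,-0.207,-36,-12,1.9,1,0,0,-0.207,-38.4,-12.8,2,1,0,0,-0.207,-38.4,-12.8,2,1,0,0,-0.207,-38.4,-12.8,2,1,0,0,-0.207,-38.4,-12.8,2,1,0,0,-0.207,-38.4,-12.8,2,1], "grip_force": 15}}

```text
clock: 1.5
eef_pos: [0.4841, 0.3683, 0.2029]
eef_rot: [0.0, 0.015, 1.0, 0.0]
wrist_force: [0.7, 0.2, -0.3]
width: 0.0877
finger_force: 0.0
```

```bash
python3 - <<'E'
from h import *
d=snap('wrist','w1.png');E=d['extrinsics'];print(-E[:3,:3].T@E[:3,3],w2px('wrist',[.485,.367,.06]))
s=status.state();print(s['clock'],s['eef_pos'],s['eef_rot'],s['wrist_force'])
E
```

```text
[0.40212171 0.37055915 0.3642426 ] [317.44235125 186.03235222]
1.55 [0.48415635 0.36820671 0.20291799] [7.93508309e-05 1.54964059e-02 9.99879909e-01 1.53067159e-04] [-0.21529481  0.35448468 -0.52128412]
```

View pics/w1.png

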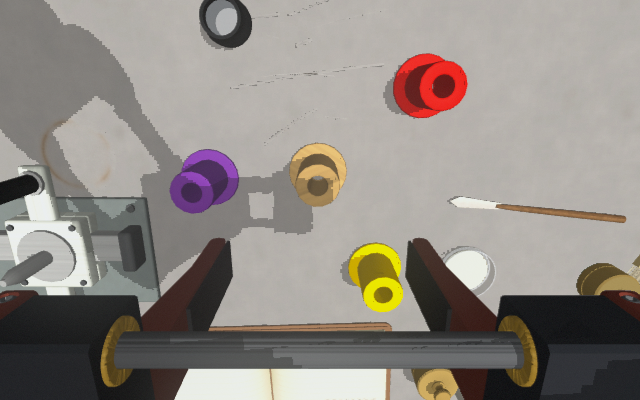

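The wooden bobbin's top is at (318,186), exactly where the estimate projects. Descending to grasp it and lift.

>>> {"name": "move_arm", "arguments": {"plan": [0,0,0,-0.1,-0.1,4,1,0,0,0,-0.1,-0.1,8,1,0,0,0,-0.1,-0.1,12,1,0,0,0,-0.1,-0.1,15,1,0,0,0,-0.1,-0.1,17,1,0,0,0,-0.1,-0.1,17.7,1,0,0,0,-0.1,-0.1,17.7,1,0,0,0,-0.1,-0.1,17.7,0.3,0,0,0,-0.1,-0.1,17.7,0.3,0,0,0,-0.1,-0.1,17.7,0.3,0,0,0,-0.1,-0.1,17.7,0.3,0,0,0,-0.1,-0.1,17.7,0.3,0,0,0,-0.1,-0.1,17.7,0.3,0,0,0,-0.1,-0.1,17.7,0.3], "grip_force": 20}}

```text
clock: 2.95
eef_pos: [0.4861, 0.3663, 0.0257]
eef_rot: [0.0, 0.016, 1.0, 0.0]
wrist_force: [0.1, 0.7, 0.5]
width: 0.0403
finger_force: 20.0
```

>>> {"name": "move_arm", "arguments": {"plan": [0,0,0,0,0,-1.5,0.3,0,0,0,0,0,-4.5,0.3,0,0,0,0,0,-8,0.3,0,0,0,0,0,-11.5,0.3,0,0,0,-1.5,-3,-14,0.3,0,0,0,-3,-6,-15,0.3,0,0,0,-4.5,-9,-15,0.3,0,0,0,-6,-12,-15,0.3,0,0,0,-6.7,-13.8,-15,0.3,0,0,0,-6.7,-13.8,-15,0.3,0,0,0,-6.7,-13.8,-15,0.3,0,0,0,-6.7,-13.8,-15,0.3]}}

```text
clock: 4.15
eef_pos: [0.5482, 0.2271, 0.1761]
eef_rot: [0.0, 0.016, 1.0, 0.0]
wrist_force: [0.4, 0.0, -0.2]
width: 0.04
finger_force: 20.0
```

```bash
python3 - <<'E'
from h import *
d=snap('wrist','w2.png')
for p in([.547,.1,.094],[.549,.1,.044],[.4765,.1,.118],[.611,-.065,.06]):print(w2px('wrist',p))
s=status.state();print(s['clock'],s['eef_pos'],s['eef_rot'],s['wrist_force'],s['width'])
E
```

```text
[142.72875304 210.83771866]
[170.57498972 193.80523376]
[102.92142739 112.838896  ]
[-14.58557828 273.18111154]
4.2 [0.54810384 0.22722875 0.17591844] [3.12861220e-05 1.57152615e-02 9.99876490e-01 1.86414089e-04] [ 0.59743814 -0.04780892 -0.36546503] 0.04000226433855638
```

View pics/w2.png

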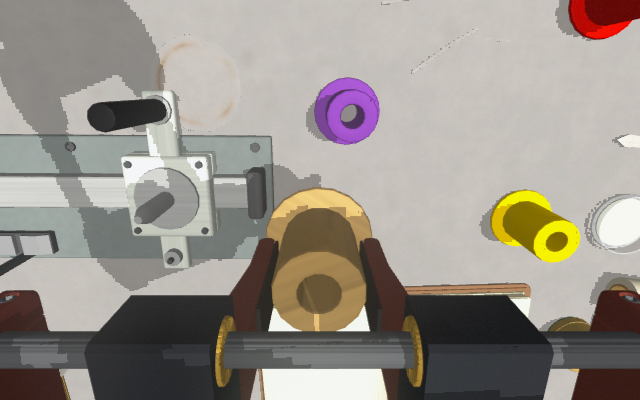

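```bash
python3 - <<'E'
from h import *
a=cv2.imread('pics/w2.png')
c=np.hstack([cv2.resize(a[80:280,70:220],None,fx=3,fy=3,interpolation=cv2.INTER_CUBIC)[:600],cv2.resize(a[180:340,260:380],(350,467),interpolation=cv2.INTER_CUBIC)[:0].reshape(0,350,3) if 0 else np.vstack([cv2.resize(a[180:340,260:375],(345,480),interpolation=cv2.INTER_CUBIC),np.zeros((120,345,3),np.uint8)])])
cv2.imwrite('pics/c3.png',c);print(c.shape)
E
```

```text
(600, 795, 3)
```

View pics/c3.png

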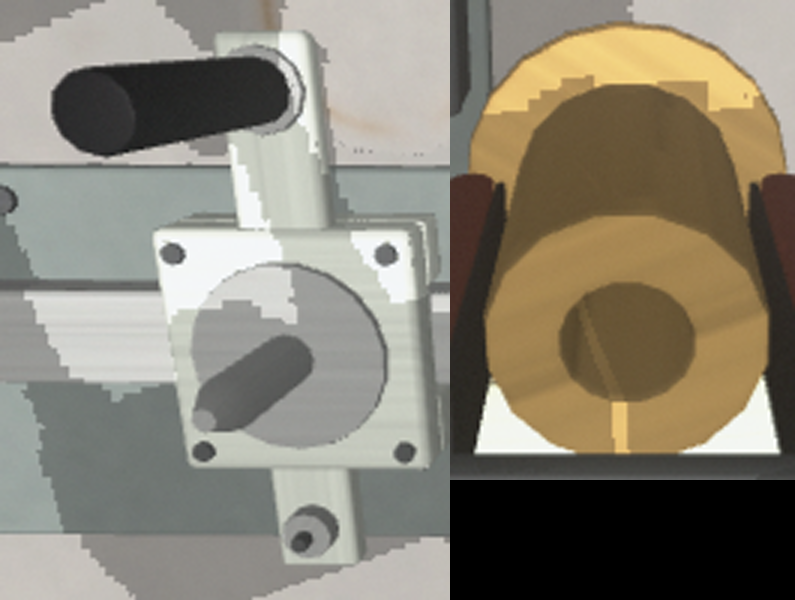

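```bash
python3 - <<'E'
from h import *
for n,u,v,z in[('tip',138,220,.094),('seat',166,198.7,.044),('handle',101.7,117,.118),('hbase',70+270/3,80+90/3,.042),('bore',319,294,.2104),('purple',347,112,.06)]:print(n,px2w('wrist',u,v,z).round(4))
print(w2px('wrist',[.518,.2272,.1505]), 'flange edge seen row 187')
print(w2px('scene',[.551,.099,.094]),w2px('side',[.551,.099,.094]))
E
```

```text
tip [0.5539 0.0953 0.094 ]
seat [0.5532 0.0954 0.044 ]
handle [0.4789 0.0988 0.118 ]
hbase [0.4793 0.1015 0.042 ]
bore [0.5462 0.2271 0.2104]
purple [0.4845 0.2504 0.06  ]
[317.43559988 187.61598186] flange edge seen row 187
[326.59796969 183.68429317] [308.27735805 213.24506906]
```

Seat (166,199) and spindle tip (138,220) both project to about (0.5535, 0.0954). The spindle-to-handle spacing comes out at 75 mm, as specified. Moving above it.

>>> {"name": "move_arm", "arguments": {"plan": [0,0,0,-0.3,-3,0,0.3,0,0,0,-0.6,-6,0,0.3,0,0,0,-0.9,-9,0,0.3,0,0,0,-1.14,-12,0,0.3,0,0,0,-1.14,-13.16,0,0.3,0,0,0,-1.14,-13.16,2,0.3,0,0,0,-1.14,-13.16,4,0.3,0,0,0,-1.14,-13.16,5,0.3,0,0,0,-1.14,-13.16,5,0.3,0,0,0,-1.14,-13.16,5,0.3]}}

```text
clock: 5.2
eef_pos: [0.5557, 0.0949, 0.1262]
eef_rot: [0.0, 0.016, 1.0, 0.0]
wrist_force: [-0.7, -0.1, -0.3]
width: 0.04
finger_force: 20.0
```

```bash
python3 - <<'E'
from h import *
ims=[]
for n in('wrist','side'):
    d=snap(n,n+'3.png')
b=cv2.imread('pics/side3.png')[160:250,265:365]; w=cv2.imread('pics/wrist3.png')[150:350,220:420]
cv2.imwrite('pics/c4.png',np.hstack([cv2.resize(b,(440,396),interpolation=cv2.INTER_CUBIC),cv2.resize(w,(350,396)[:1]+(396,))]))
s=status.state();print(s['clock'],s['eef_pos'],s['wrist_force'])
E
```

```text
5.3 [0.5561681  0.09471595 0.12703773] [ 1.02184848  1.38034634 -0.93710368]
```

View pics/c4.png

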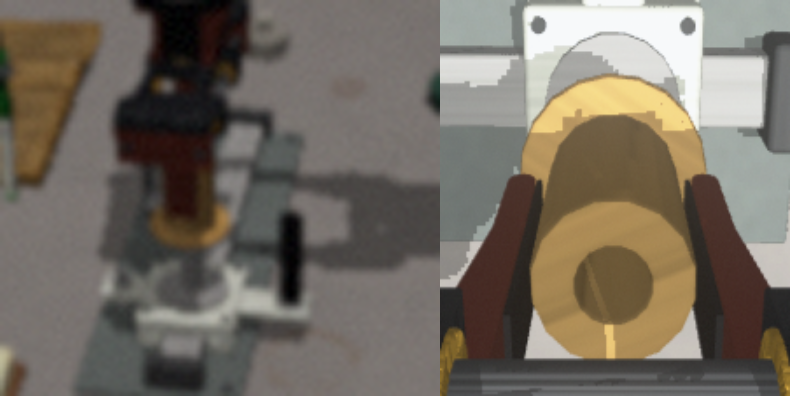

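Bobbin sits over the spindle within a few mm. Descending gently onto the taper, with a force check.

>>> {"name": "move_arm", "arguments": {"plan": [0,0,0,0,0,0.4,0.3,0,0,0,0,0,0.7,0.3,0,0,0,0,0,1.0,0.3,0,0,0,0,0,1.3,0.3,0,0,0,0,0,1.5,0.3,0,0,0,0,0,1.5,0.3,0,0,0,0,0,1.5,0.3]}}

```text
clock: 6.0
eef_pos: [0.5556, 0.0942, 0.1106]
eef_rot: [-0.0, 0.016, 1.0, -0.0]
wrist_force: [-0.2, 0.2, -0.4]
width: 0.0399
finger_force: 20.0
```

>>> {"name": "move_arm", "arguments": {"plan": [0,0,0,0,0,0.2,0.3,0,0,0,0,0,0.4,0.3,0,0,0,0,0,0.6,0.3,0,0,0,0,0,0.8,0.3,0,0,0,0,0,0.8,0.3,0,0,0,0,0,0.8,0.3]}}

```text
clock: 6.6
eef_pos: [0.5556, 0.0942, 0.1026]
eef_rot: [-0.0, 0.016, 1.0, -0.0]
wrist_force: [0.3, -0.5, -0.4]
width: 0.0401
finger_force: 20.0
```

>>> {"name": "move_arm", "arguments": {"plan": [0,0,0,0,0,0.4,0.3,0,0,0,0,0,0.8,0.3,0,0,0,0,0,1.2,0.3,0,0,0,0,0,1.6,0.3,0,0,0,0,0,2.0,0.3,0,0,0,0,0,2.4,0.3,0,0,0,0,0,2.8,0.3,0,0,0,0,0,3.0,0.3,0,0,0,0,0,3.15,0.3,0,0,0,0,0,3.15,0.3]}}

```text
clock: 7.6
eef_pos: [0.5555, 0.0942, 0.0709]
eef_rot: [-0.0, 0.016, 1.0, -0.0]
wrist_force: [0.1, 0.6, -0.7]
width: 0.0401
finger_force: 20.0
```

>>> {"name": "move_arm", "arguments": {"plan": [0,0,0,0,0,0,0.9,0,0,0,0,0,0,0.9,0,0,0,0,0,0,0.9,0,0,0,0,0,0,0.9,0,0,0,0,0,0,0.9,0,0,0,0,0,-1.5,0.9,0,0,0,0,0,-4,0.9,0,0,0,0,0,-7,0.9,0,0,0,0,0,-8,0.9,0,0,0,3,0,-8,0.9,0,0,0,6,0.05,-8,0.9,0,0,0,7.65,0.05,-8,0.9,0,0,0,7.65,0.05,-8,0.9,0,0,0,7.65,0.05,-8,0.9]}}

```text
clock: 9.0
eef_pos: [0.4795, 0.0973, 0.1514]
eef_rot: [0.001, 0.016, 1.0, 0.0]
wrist_force: [0.4, 0.2, 0.2]
width: 0.0788
finger_force: 0.0
```

```bash
python3 - <<'E'
from h import *
for n in('wrist','side','scene'):
    d=snap(n,n+'4.png')
b=cv2.imread('pics/side4.png')[160:260,265:365]; w=cv2.imread('pics/wrist4.png')
cv2.imwrite('pics/c5.png',np.hstack([cv2.resize(b,(300,300),interpolation=cv2.INTER_CUBIC),cv2.resize(w,(480,300),interpolation=cv2.INTER_AREA)]))
s=status.state();print(s['clock'],s['eef_pos'],s['wrist_force'],s['width'])
E
```

```text
9.15 [0.47977436 0.09716603 0.15094505] [-0.1801755   0.45825839 -0.15712042] 0.07903014098015601
```

View pics/c5.png

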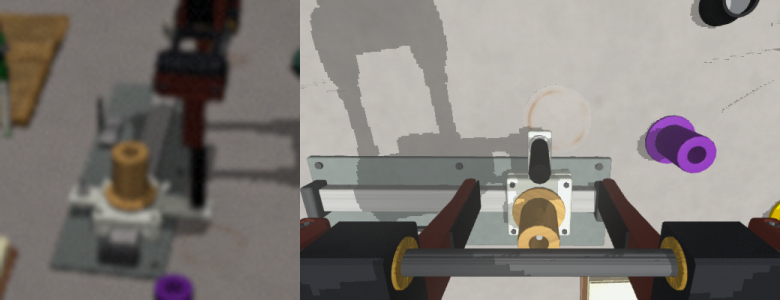

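Bobbin home at c5 (130,170), and the handle post is between the fingers at c5 (540,155). Descending and gripping the post.

>>> {"name": "move_arm", "arguments": {"plan": [0,0,0,0,0,2,0.9,0,0,0,0,0,4,0.9,0,0,0,0,0,6,0.9,0,0,0,0,0,6.7,0.9,0,0,0,0,0,6.7,0.1,0,0,0,0,0,6.7,0.1,0,0,0,0,0,6.7,0.1,0,0,0,0,0,6.7,0.1,0,0,0,0,0,6.7,0.1,0,0,0,0,0,6.7,0.1,0,0,0,0,0,6.7,0.1,0,0,0,0,0,6.7,0.1,0,0,0,0,0,6.7,0.1], "grip_force": 20}}

```text
clock: 10.45
eef_pos: [0.4792, 0.0973, 0.0842]
eef_rot: [0.0, 0.016, 1.0, 0.0]
wrist_force: [0.2, -0.9, 0.4]
width: 0.0175
finger_force: 20.0
```

```bash
python3 - <<'E'
from h import *
s=status.state();print(s['clock'],s['eef_pos'],s['wrist_force'],s['width'],s['finger_force'])
# triangulate fin top, check handle/spindle in same way (initial pics share static calib)
from scipy.optimize import least_squares
A=lambda u,v:(210+u/4,140+v/4)
B=lambda u,v:(250+u*.3,170+v*.3)
for n,a,b in[('fin',(650,255),(162,78)),('spind',(475,187),(196,147)),('handle',(417,195),(270,130))]:
    r=least_squares(lambda p:np.r_[w2px('scene',p)-A(*a),w2px('side',p)-B(*b)],[.55,0,.06]);print(n,r.x.round(4),r.fun.round(1))
E
```

```text
10.45 [0.47915393 0.09731465 0.08417872] [ 0.17872416 -0.88980358  0.40897254] 0.017524215354593684 20.000039935112
fin [ 0.6137 -0.0711  0.0552] [-0.2  0.2 -0.2 -0.2]
spind [0.5513 0.089  0.0835] [-0.1  0.1 -0.1 -0.1]
handle [0.4792 0.1003 0.1203] [-0.8  0.6 -0.7 -0.5]
```

>>> {"name": "move_arm", "arguments": {"plan": [0,0,0,0,-0.3,0,0.1,0,0,0,0,-0.8,0,0.1,0,0,0,0,-1.5,0,0.1,0,0,0,0.01,-2.3,0,0.1,0,0,0,0.02,-3.1,0,0.1,0,0,0,0.02,-3.9,0,0.1,0,0,0,0.03,-4.7,0,0.1,0,0,0,0.03,-5.5,0,0.1,0,0,0,0.04,-6.3,0,0.1,0,0,0,0.04,-7.1,0,0.1,0,0,0,0.05,-7.9,0,0.1,0,0,0,0.05,-8.7,0,0.1,0,0,0,0.06,-9.4,0,0.1,0,0,0,0.06,-9.8,0,0.1,0,0,0,0.06,-10,0,0.1,0,0,0,0.06,-10,0,0.1]}}

```text
clock: 12.05
eef_pos: [0.4754, -0.0033, 0.0842]
eef_rot: [0.0, 0.017, 1.0, -0.001]
wrist_force: [2.1, -1.0, -0.2]
width: 0.0175
finger_force: 20.0
```

```bash
python3 - <<'E'
from h import *
for n in('wrist','side','scene'):d=snap(n,n+'5.png')
w=cv2.imread('pics/wrist5.png')
cv2.imwrite('pics/c6.png',cv2.resize(w,(800,500),interpolation=cv2.INTER_CUBIC))
s=status.state();print(s['clock'],s['eef_pos'],s['eef_rot'],s['wrist_force'],s['width'])
for p in([.55,-.006,.104],[.6137,-.0711,.0552],[.6137,-.0711,.025]):print(w2px('wrist',p)*1.25)
E
```

```text
12.2 [ 0.47539259 -0.00320126  0.08420002] [ 1.38486217e-04  1.65165374e-02  9.99863359e-01 -6.69765470e-04] [ 3.06859863 -2.53677988 -0.19335802] 0.017479511059297743
[398.35718474 512.69867821]
[285.10202196 529.13092719]
[296.95528191 485.38959303]
```

View pics/c6.png

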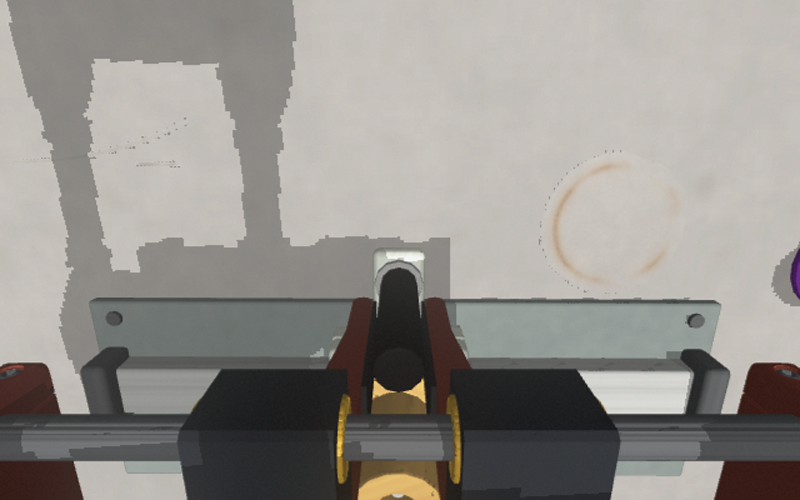

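The handle is still gripped, with the bobbin top at c6 (398,495), but the wrist view can't see the notch. I'll estimate it from w2 and the static views by calculation, then find it by force.

```bash
python3 - <<'E'
from h import *
dt=np.array([.5481,.2272,.1759])-[.4754,-.0032,.0842]
print('check handle',px2w('wrist',101.7,117,.118-dt[2])+dt)
for z in(.02,.03,.04):
    print(z,[ (px2w('wrist',u,v,z-dt[2])+dt)[:2].round(4) for u,v in((57,235),(57,253),(20,244),(0,273),(35,256))])
print('plunger',[(px2w('wrist',170.3,260.3,z-dt[2])+dt)[:2].round(4) for z in(.06,.07,.08)])
print('bobtop now scene/side predicted', w2px('scene',[.55,-.006,.104]),w2px('side',[.55,-.006,.104]))
# colour profile of w2 block strip
im=cv2.imread('pics/w2.png').astype(int)
for v in(236,240,244,248,252): print(v,im[v,0:64:2].mean(1).astype(int))
E
```

```text
check handle [0.47860974 0.0987301  0.118     ]
0.02 [array([ 0.593 , -0.0266]), array([ 0.6119, -0.0313]), array([ 0.6012, -0.0648]), array([ 0.6317, -0.0936]), array([ 0.6144, -0.0537])]
0.03 [array([ 0.589 , -0.0185]), array([ 0.6073, -0.0231]), array([ 0.5969, -0.0555]), array([ 0.6265, -0.0834]), array([ 0.6097, -0.0448])]
0.04 [array([ 0.585 , -0.0104]), array([ 0.6027, -0.0149]), array([ 0.5927, -0.0462]), array([ 0.6213, -0.0732]), array([ 0.605 , -0.0359])]
plunger [array([0.6035, 0.0973]), array([0.5986, 0.1021]), array([0.5936, 0.1068])]
bobtop now scene/side predicted [348.68281602 196.09996679] [312.91771474 193.0566525 ]
236 [179 180 179 180 179 180  85  87 105 107 176 179 180 180 158 156 156 154
 182 184 186 185 187 188 186  77  60  58 153 161 160 160]
240 [184 185 184 184 186 185 104  85  97 109 145 186 185 184 184 185 185 185
 185 189 189 189 189 190 189 100  64  60 102 158 159 161]
244 [184 184 185 184 185 185 184  92  86 104 105 181 185 183 184 184 184 185
 184 188 189 189 188 189 187 162  71  60  59 157 162 165]
248 [185 183 185 185 184 184 184 141  86  97 107 143 185 185 184 184 185 184
 183 183 188 188 187 187 189 187  91  62  60 104 160 161]
252 [184 185 184 184 185 182 184 185  94  85 106 108 181 185 184 185 184 185
 183 185 188 188 188 187 188 188 138  70 153 162 162 161]
```

```bash
cat > f.py <<'E'
from h import *
F=[];P=[]
for i in range(6):
    cams.snapshot('wrist'); s=status.state(); F.append(s['wrist_force']);P.append(s['eef_pos'])
print(s['clock'],np.mean(P,0).round(4),np.mean(F,0).round(2),np.std(F,0).round(2),s['wrist_torque'].round(2))
E
python3 f.py
```

```text
12.5 [ 0.4754 -0.0029  0.0842] [ 2.69 -1.65 -0.4 ] [0.56 0.59 0.69] [-0.37 -0.4  -0.01]
```

>>> {"name": "move_arm", "arguments": {"plan": [0,0,0,-0.02,-0.4,0,0.1,0,0,0,-0.03,-0.8,0,0.1,0,0,0,-0.04,-1.2,0,0.1,0,0,0,-0.05,-1.6,0,0.1,0,0,0,-0.05,-2,0,0.1]}}

```text
clock: 13.0
eef_pos: [0.4747, -0.0229, 0.0842]
eef_rot: [-0.001, 0.016, 1.0, 0.0]
wrist_force: [-1.8, 2.6, 3.3]
width: 0.0175
finger_force: 20.0
```

```bash
python3 f.py
```

```text
13.3 [ 0.4747 -0.0235  0.0842] [-3.81 -1.04  3.07] [0.76 0.76 0.42] [-0.24  0.78 -0.02]
```

>>> {"name": "move_arm", "arguments": {"plan": [0,0,0,0,-0.2,0,0.1,0,0,0,0,-0.4,0,0.1,0,0,0,0,-0.6,0,0.1,0,0,0,0,-0.8,0,0.1]}}

```text
clock: 13.7
eef_pos: [0.4744, -0.03, 0.0841]
eef_rot: [-0.001, 0.016, 1.0, 0.001]
wrist_force: [-6.0, 2.9, 5.3]
width: 0.0173
finger_force: 20.0
```

```bash
python3 f.py
```

```text
14.0 [ 0.4744 -0.0303  0.0842] [-4.95  0.74  4.31] [0.51 0.34 0.41] [ 0.17  0.87 -0.05]
```

>>> {"name": "move_arm", "arguments": {"plan": [0,0,0,0.02,-0.2,0,0.1,0,0,0,0.04,-0.4,0,0.1,0,0,0,0.04,-0.6,0,0.1,0,0,0,0.05,-0.8,0,0.1]}}

```text
clock: 14.4
eef_pos: [0.4742, -0.0375, 0.0842]
eef_rot: [0.0, 0.016, 1.0, 0.001]
wrist_force: [-3.0, 6.5, 4.4]
width: 0.0175
finger_force: 20.0
```

>>> {"name": "move_arm", "arguments": {"plan": [0,0,0,0,-0.1,0,0.1,0,0,0,0,-0.2,0,0.1,0,0,0,0,-0.3,0,0.1]}}

```text
clock: 14.7
eef_pos: [0.474, -0.0403, 0.0842]
eef_rot: [0.0, 0.016, 1.0, 0.001]
wrist_force: [-3.7, 7.1, 4.3]
width: 0.0175
finger_force: 20.0
```

>>> {"name": "move_arm", "arguments": {"plan": [0,0,0,0,-0.1,0,0.1,0,0,0,0,-0.2,0,0.1,0,0,0,0,-0.3,0,0.1]}}

```text
clock: 15.0
eef_pos: [0.4739, -0.0436, 0.0842]
eef_rot: [-0.0, 0.016, 1.0, 0.001]
wrist_force: [-4.5, 5.1, 3.5]
width: 0.0179
finger_force: 20.0
```

>>> {"name": "move_arm", "arguments": {"plan": [0,0,0,0,-0.1,0,0.1,0,0,0,0,-0.2,0,0.1,0,0,0,0,-0.3,0,0.1]}}

```text
clock: 15.3
eef_pos: [0.4738, -0.0468, 0.0841]
eef_rot: [-0.0, 0.016, 1.0, 0.001]
wrist_force: [-3.2, 5.9, 3.9]
width: 0.0174
finger_force: 20.0
```

Ramp resistance showed at handle y of about -0.0375 to -0.040, putting the notch near -0.063. Continuing in small steps.

>>> {"name": "move_arm", "arguments": {"plan": [0,0,0,0.01,-0.2,0,0.1,0,0,0,0.02,-0.4,0,0.1,0,0,0,0.02,-0.6,0,0.1,0,0,0,0.02,-0.8,0,0.1]}}

```text
clock: 15.7
eef_pos: [0.4735, -0.0548, 0.0841]
eef_rot: [0.0, 0.016, 1.0, 0.001]
wrist_force: [-3.0, 4.5, 3.6]
width: 0.0178
finger_force: 20.0
```

>>> {"name": "move_arm", "arguments": {"plan": [0,0,0,0,-0.1,0,0.1,0,0,0,0,-0.2,0,0.1]}}

```text
clock: 15.9
eef_pos: [0.4734, -0.0569, 0.0842]
eef_rot: [0.0, 0.016, 1.0, 0.001]
wrist_force: [-2.2, 4.4, 3.1]
width: 0.0174
finger_force: 20.0
```

>>> {"name": "move_arm", "arguments": {"plan": [0,0,0,0,-0.1,0,0.1,0,0,0,0,-0.2,0,0.1]}}

```text
clock: 16.1
eef_pos: [0.4734, -0.059, 0.0842]
eef_rot: [0.0, 0.016, 1.0, 0.001]
wrist_force: [-3.4, 4.4, 4.5]
width: 0.0177
finger_force: 20.0
```

>>> {"name": "move_arm", "arguments": {"plan": [0,0,0,0,-0.1,0,0.1,0,0,0,0,-0.15,0,0.1]}}

```text
clock: 16.3
eef_pos: [0.4733, -0.0612, 0.0842]
eef_rot: [0.0, 0.016, 1.0, 0.0]
wrist_force: [-2.4, 1.7, 2.9]
width: 0.0177
finger_force: 20.0
```

>>> {"name": "move_arm", "arguments": {"plan": [0,0,0,0,-0.05,0,0.1,0,0,0,0,-0.1,0,0.1]}}

```text
clock: 16.5
eef_pos: [0.4732, -0.0623, 0.0842]
eef_rot: [0.0, 0.016, 1.0, -0.0]
wrist_force: [-2.2, 1.5, 3.1]
width: 0.0176
finger_force: 20.0
```

>>> {"name": "move_arm", "arguments": {"plan": [0,0,0,0,-0.05,0,0.1,0,0,0,0,-0.1,0,0.1]}}

```text
clock: 16.7
eef_pos: [0.4732, -0.0631, 0.0841]
eef_rot: [0.0, 0.016, 1.0, 0.0]
wrist_force: [-2.5, 2.9, 3.7]
width: 0.0175
finger_force: 20.0
```

```bash
python3 f.py
```

```text
17.0 [ 0.4732 -0.0631  0.0842] [-1.96  2.55  3.59] [0.47 0.47 0.35] [ 0.33  0.35 -0.02]
```

>>> {"name": "move_arm", "arguments": {"plan": [0,0,0,0,-0.05,0,0.1,0,0,0,0,-0.05,0,0.1]}}

```text
clock: 17.2
eef_pos: [0.4732, -0.0634, 0.0841]
eef_rot: [0.0, 0.016, 1.0, 0.0]
wrist_force: [-1.7, 2.9, 4.2]
width: 0.0175
finger_force: 20.0
```

>>> {"name": "move_arm", "arguments": {"plan": [0,0,0,0,-0.05,0,0.1,0,0,0,0,-0.05,0,0.1]}}

```text
clock: 17.4
eef_pos: [0.4731, -0.0638, 0.0841]
eef_rot: [0.0, 0.016, 1.0, 0.0]
wrist_force: [0.0, 5.0, 3.5]
width: 0.0175
finger_force: 20.0
```

```bash
python3 f.py
```

```text
17.7 [ 0.4731 -0.0638  0.0841] [-1.36  4.81  3.17] [0.71 0.62 0.59] [ 0.84  0.23 -0.04]
```

>>> {"name": "move_arm", "arguments": {"plan": [0,0,0,0,-0.05,0,0.1,0,0,0,0,-0.05,0,0.1]}}

```text
clock: 17.9
eef_pos: [0.4731, -0.0641, 0.0842]
eef_rot: [0.0, 0.016, 1.0, 0.001]
wrist_force: [-1.6, 5.6, 2.8]
width: 0.0177
finger_force: 20.0
```

```bash
python3 f.py
```

```text
18.2 [ 0.4731 -0.0641  0.0842] [-1.35  5.39  3.25] [0.33 0.52 0.67] [ 0.94  0.24 -0.05]
```

>>> {"name": "move_arm", "arguments": {"plan": [0,0,0,0,0.05,0,0.1,0,0,0,0,0.1,0,0.1]}}

```text
clock: 18.4
eef_pos: [0.4731, -0.064, 0.0842]
eef_rot: [0.0, 0.017, 1.0, -0.0]
wrist_force: [-1.3, 1.1, 2.1]
width: 0.0173
finger_force: 20.0
```

```bash
python3 f.py
```

```text
18.7 [ 0.4731 -0.064   0.0842] [-1.56  0.85  2.86] [0.28 0.53 0.37] [0.19 0.16 0.01]
```

>>> {"name": "move_arm", "arguments": {"plan": [0,0,0,0,0.05,0,0.1,0,0,0,0,0.05,0,0.1]}}

```text
clock: 18.9
eef_pos: [0.4732, -0.0636, 0.0842]
eef_rot: [0.0, 0.017, 1.0, -0.0]
wrist_force: [-1.6, -0.4, 2.7]
width: 0.0177
finger_force: 20.0
```

```bash
python3 f.py
```

```text
19.2 [ 0.4732 -0.0634  0.0842] [-1.07 -1.1   2.29] [0.36 0.31 0.6 ] [-0.19  0.13 -0.01]
```

>>> {"name": "move_arm", "arguments": {"plan": [0,0,0,0,0.05,0,0.1,0,0,0,0,0.05,0,0.1]}}

```text
clock: 19.4
eef_pos: [0.4731, -0.0628, 0.0841]
eef_rot: [0.0, 0.016, 1.0, -0.0]
wrist_force: [0.0, -1.5, 2.9]
width: 0.0177
finger_force: 20.0
```

```bash
python3 f.py
```

```text
19.7 [ 0.4732 -0.0627  0.0842] [-0.6  -2.37  2.46] [0.26 0.52 0.31] [-0.31  0.02 -0.  ]
```

>>> {"name": "move_arm", "arguments": {"plan": [0,0,0,0,0.05,0,0.1,0,0,0,0,0.05,0,0.1]}}

```text
clock: 19.9
eef_pos: [0.4732, -0.0622, 0.0842]
eef_rot: [0.0, 0.016, 1.0, -0.0]
wrist_force: [-0.4, -2.5, 1.7]
width: 0.0178
finger_force: 20.0
```

```bash
python3 f.py
```

```text
20.2 [ 0.4732 -0.0622  0.0842] [ 0.1  -2.77  2.25] [0.65 0.67 0.46] [-0.42 -0.03  0.02]
```

Forces restore towards handle y of about -0.0629 from both sides, so the ball is in the notch. Centring there and relieving the push.

>>> {"name": "move_arm", "arguments": {"plan": [0,0,0,0,-0.06,0,0.1,0,0,0,0,-0.12,0,0.1,0,0,0,0,-0.12,0,0.1,0,0,0,0,-0.1,0,0.1,0,0,0,0,-0.1,0,0.1,0,0,0,0,-0.1,0,0.1]}}

```text
clock: 20.8
eef_pos: [0.4732, -0.0629, 0.0841]
eef_rot: [0.0, 0.016, 1.0, 0.0]
wrist_force: [1.1, 2.2, 2.6]
width: 0.0175
finger_force: 20.0
```

```bash
python3 f.py; python3 - <<'E'
from h import *
# numeric check of the bobbin's pose in side & scene: wood-coloured pixels near predicted place
for n in('scene','side'):
    d=snap(n,n+'6.png');im=cv2.cvtColor(d['image'],cv2.COLOR_RGB2HSV)
    c=w2px(n,[.5485,-.0655,.074]);m=cv2.inRange(im,(8,90,70),(22,255,255))
    y,x=np.nonzero(m[int(c[1])-18:int(c[1])+18,int(c[0])-18:int(c[0])+18])
    print(n,c.round(1),len(x),(x.mean()+int(c[0])-18).round(1),(y.mean()+int(c[1])-18).round(1),np.ptp(x),np.ptp(y))
    # same for bobbin while placed at start (pic 4)
print(status.state()['finger_force'])
E
```

```text
21.1 [ 0.4731 -0.063   0.0841] [0.97 2.15 2.3 ] [0.48 0.46 0.56] [ 0.42 -0.07 -0.03]
scene [360.9 210.1] 29 357.8 216.9 10 13
side [315.6 191. ] 227 316.4 192.2 15 19
20.000376105308533
```

```bash
python3 -c "
from plant import finish_job
print(finish_job())"
```

```text
the job is handed in; nothing more can be done
None
```

The job is handed in at about 21 s, with no pass/fail result returned: the bobbin was seated and released near the left end, and the gripper is still holding the handle post with 20 N, the ball judged in the notch from the force readings because the cameras couldn't see it.

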